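# Gauge the bore of a centrifuge bucket

### The arm

A 6-joint arm with a two-finger parallel gripper is mounted at the origin on the work surface. World frame = base frame: x ahead of the robot, y to its left, z up, the work surface at z = 0. Lengths are in m, angles in rad, forces in N, time in s.
With the tool pointing down it reaches from about 0.3 to 0.875 m from the base axis. Payload 4.2 kg.
Tool frame: the origin (TCP) lies between the finger pads; the fingertips stand 8 mm ahead of it and the grasp point (between the pads) lies 11 mm behind it; x points along the fingers, z is the direction in which the jaws open and shut, and the axes are right-handed (so a half turn about x gives the same grasp; the last joint's range is limited). The gripper opens to 85 mm and grips with 20 to 120 N. Pads are 22 mm wide; open, the fingers measure 114 mm over their backs; the gripper's body (76 mm by 85 mm) begins 54 mm behind the grasp point. The pads swing forward as they close: fully open they stand 13 mm farther back than shut.
Start: joints at [-1.352, 0.32, 1.565, -0, 1.257, -0.02], TCP at [0.136, -0.559, 0.239] pointing down, gripper open.
Joint ranges: [-3.11, 3.11], [-0.84, 2.01], [0.21, 2.61], [-1.34, 4.49], [0.05, 2.63], [-2.56, 2.56]. Speed limits (rad/s): [2.57, 2.57, 3.14, 3.14, 3.14, 3.14].

### API

Orientations are given as a unit quaternion [w, x, y, z].
In Python, from rig import readout, snapshot, ctrl gives the robot as it stands.
- The arm moves only by the tool move_arm, never from a script. Its argument "commands" is a list of rows, each an object of numbers: "tx", "ty", "tz": the shift along the world's x, y, z in mm; "ax", "ay", "az": the turn, a rotation vector about the world's x, y, z in rad; "hand": the opening, from -1 (shut) to 1 (fully open). In form: [{"tx": .., "ty": .., "tz": .., "ax": .., "ay": .., "az": .., "hand": ..}, ...]. A call has 1 to 8 rows; each row is the pose to reach, as a shift and turn from the pose commanded when the call began; what a row does not reach only later rows make up. A row lasts 1/12 s, in which the tool goes at most 41.7 mm and 7.16 degrees, less where a joint would pass 70% of its speed; a pose out of reach is approached as far as the arm can. A call with a gripper value outside its range is refused whole. The fingers move at their own pace and stop on an object; the grip force is fixed at half the most. Time passes only in rows, so rows that repeat a pose let the fingers close. It gives the time, the measured TCP pose, the force and the opening at its end, in the units of the state.
- readout.sense(): the state, without advancing time (a new reading comes with each control period).
- snapshot(name): name is "scene" or "top"; returns a dict with "pixels" (400x640x3 uint8, red, green, blue), "intrinsics" (3x3 intrinsics, pixels), "R" (3x3) and "t" (3): a world point X has camera coordinates R X + t. Camera axes: x right, y down, z forward; pixel columns grow to the right and rows downward; lengths in m; the calibration is good to about 2 mm. A picture is of the moment at which its call begins. There is no depth.
- ctrl.sign_off(): hands the job in, once; it reports no verdict.
The state is a dict: "time_s": time; "qpos": joint angles; "qvel": joint speeds; "joint_efforts": joint torques, N m; "eef_pos": TCP position; "tcp_rot": TCP orientation; "wrist_force": force on the tool from outside, world axes, zero at the start; "moment": the same for the moment, N m; "grip_width": finger opening in m.
Only numpy, scipy, OpenCV 4.12 (cv2) and the standard library are available. Lean on these libraries where they do the work, as an engineer would, in place of code of your own. Each camera call takes 0.05 s, during which the arm holds its last target. There are 200 camera calls.

### The job

Check the bore of the centrifuge bucket with the telescoping gauge: push the gauge upright down to the floor of the bore, so that its plungers spring out against the wall, and then press its lock button down just until it bites - not harder, since that pulls the plungers in and spoils the reading. Then lift the locked gauge out and stand it upright in its tray, released, with the measured size still held. Do not force anything, and leave the rack, bottle and jar where they are.

Things in the scene. Friction and masses are not known exactly. Their poses are not given: they have to be found in the camera images.
- gauge_grip (a point): Telescoping gauge: loose upright metal tool, 126 mm tall, about 0.26 kg (varies). This point is on its axis at the best gripping height, 84 mm above its foot; z runs up the tool, x along its plungers. Its handle is a 20 x 20 mm square bar, sides along x and y, 30 to 104 mm above the foot, with the lock button above it. It starts upright and unlocked in the tray.
- gauge_foot (a point): Centre of the gauge's flat foot, 84 mm below gauge_grip on the same axis, same axes. The foot is the underside of a round steel head, 30 mm in diameter, 0 to 30 mm above the foot; stood upright on it, the gauge stands by itself.
- tip_a (a point): Outermost point of the plunger towards the gauge's +x. Two round-nosed plungers, 10 mm thick, stick out sideways, 16 mm above the foot. Springs push them out; they move together, by equal amounts, each up to 7.5 mm inward. Free, they span 46 mm over the tips. Each spring gives about 3 N free, 4 N in the bore.
- tip_b (a point): Outermost point of the other plunger, towards the gauge's -x. The distance tip_a to tip_b is the gauge's reading.
- lock (a joint): Lock button travel: 0 up (unlocked), grows as pressed down, at most 0.014 m (bottomed, too deep here). Slides with a drag of about 3 N and stays where left. Part of the way down (the less the plungers stick out, the deeper) its wedge meets them: the force climbs to 7 N and more within 1 mm. From then they cannot spring out further. Above about 12 N it slides on and draws them in. Cannot be undone.
- lock_top (a point): Centre of the top face of the lock button (disc 16 mm in diameter, 8 mm thick, on a 10 mm stem), 126 mm above the gauge's foot when up; it comes down with the button.
- bore_mouth (a point): Centre of the open top of the bucket, 57 mm above the bench; z up the bore. The bucket is a round aluminium part, 68 mm outside diameter, with two side lugs (88 mm over them, along its y), fixed upright on the bench. The mouth tapers from 53 mm diameter at the top to the bore, 11 mm below. The bore is roughly 40 mm. Pushing the gauge through the taper takes about 6 N more than its weight.
- bore_floor (a point): Centre of the flat floor of the bore, 47 mm below bore_mouth.
- tray: The gauge's fixed white tray, 120 x 120 mm outside, rim 10 mm tall and 4 mm thick; origin at the centre of its underside, on the bench; its floor, on which the gauge stands, is 4 mm above the bench. z is up.
- tube_rack: Bystander, loose: yellow tube rack, 80 x 130 x 32 mm tall, origin at the centre of its underside.
- reagent_bottle: Bystander, loose: white bottle, 64 mm diameter, 170 mm tall, origin at the centre of its underside.
- sample_jar: Bystander, loose: jar, 68 mm diameter, 90 mm tall, origin at the centre of its underside.
- gauge: The gauge itself; origin at the centre of its foot, axes as gauge_grip.
- bucket: The bucket with its base, a 110 mm square dark steel plate 6 mm thick; origin at the centre of the plate's underside, on the bench.
Mind the look-alikes: they are no part of the job. Several things look just like the gauge: the one meant starts farthest to the robot's left.

How it is judged:
On the way, in this order (a step that is already met when the one before it is completed fails the run):
1. the gauge, still unlocked, is down on the floor of the bore (horizontal distance between gauge_foot and bore_floor below 0.004 m and z of gauge_foot in the frame of bore_floor below 0.003 m and angle between gauge_foot's own z axis and vertical below 0.12 rad and value of joint lock below 0.003 m), for 0.2 s.
2. it is locked there, with its plungers against the wall (horizontal distance between gauge_foot and bore_floor below 0.004 m and z of gauge_foot in the frame of bore_floor below 0.003 m and value of joint lock above 0.0072 m and distance between tip_a and tip_b above 0.0388 m), for 0.2 s.
At the end, for the whole second after the job is handed in: The gauge stands upright (within 0.08 rad) and at rest on the floor of its tray, its axis within 45 mm of the tray's centre along each side, released, locked, and reading the bore: 38.8 to 41.5 mm over the plunger tips (distance between tip_a and tip_b between 0.0388 and 0.0415 m and value of joint lock above 0.0072 m and x of gauge_foot in the frame of tray between -0.045 and 0.045 m and y of gauge_foot in the frame of tray between -0.045 and 0.045 m and z of gauge_foot in the frame of tray below 0.007 m and angle between gauge_foot's own z axis and vertical below 0.08 rad and linear speed of gauge below 0.02 m/s and angular speed of gauge below 0.2 rad/s); the robot touches nothing.
It fails at once if the gauge is forced against the bucket (over 60 N in all) (contact force between gauge and bucket above 60 N).
It fails at once if the gripper or arm hits the bucket hard (over 15 N) (contact force between the arm and bucket above 15 N).
It fails at once if the rack, bottle or jar is moved by more than 15 mm (distance of any of tube_rack, reagent_bottle, sample_jar from where it was at the start of the episode above 0.015 m).
It also fails if it takes over 64 s, if anything falls off the work surface, if the arm or the gripper's body presses on something with over 40 N, if the wrist force passes 120 N, or if a joint passes its speed limit or range.

## Working session

There is one attempt and no reset: what is moved stays moved. The work goes in short steps, Python scripts to look and compute and a tool call to move; the robot and the scene stay as the last step left them, time stands still between calls to the robot, and variables do not carry over. Pictures are saved under pics/ and viewed, about 8 in all and at most 12, crops included, and the job is handed in when it is done.

Besides the shell and the picture viewer there is one more tool, called after ">>>" in YAML: its name, and indented under it one key for each argument. move_arm: Moves the arm, as the interface text tells. Its arguments: {"type":"object","properties":{"commands":{"type":"array","items":{"type":"object","properties":{"tx":{"type":"number"},"ty":{"type":"number"},"tz":{"type":"number"},"ax":{"type":"number"},"ay":{"type":"number"},"az":{"type":"number"},"hand":{"type":"number"}}}}},"required":["commands"]}

```bash
ls; mkdir -p pics; cat > h.py <<'E'
import numpy as np, cv2
from rig import readout, snapshot, ctrl
def snap(n,f):
    s=snapshot(n); cv2.imwrite(f'pics/{f}.png',cv2.cvtColor(s['pixels'],cv2.COLOR_RGB2BGR))
    np.savez(f'pics/{f}.npz',**s); return s
def ray(s,u,v,z):
    K=np.array(s['intrinsics']);R=np.array(s['R']);t=np.array(s['t'])
    c=-R.T@t; d=R.T@np.linalg.inv(K)@[u,v,1]
    return c+d*(z-c[2])/d[2]
def proj(s,X):
    p=np.array(s['intrinsics'])@(np.array(s['R'])@np.array(X)+np.array(s['t'])); return p[:2]/p[2]
def load(f): return dict(np.load(f'pics/{f}.npz'))
E
python3 - <<'E'
from h import *
for n in('scene','top'):
    s=snap(n,n+'0'); print(n,s['intrinsics'],-np.array(s['R']).T@s['t'],np.array(s['R']).round(3))
print(readout.sense())
E
```

```text
pics
scene [[485.88080963   0.         328.38425997]
 [  0.         485.88080963 204.61178361]
 [  0.           0.           1.        ]] [ 1.70230293 -0.16498523  0.80942842] [[ 0.136  0.991  0.002]
 [ 0.533 -0.072 -0.843]
 [-0.835  0.116 -0.538]]
top [[378.95979728   0.         322.67851983]
 [  0.         378.95979728 203.34117846]
 [  0.           0.           1.        ]] [5.23431263e-01 8.51322001e-04 1.17570328e+00] [[-0.004 -1.    -0.006]
 [-0.997  0.005 -0.076]
 [ 0.076  0.005 -0.997]]
{'time_s': 0.1, 'qpos': array([-1.35196615e+00,  3.20230357e-01,  1.56556906e+00, -6.13955160e-06,
        1.25741256e+00, -2.00182850e-02]), 'qvel': array([ 0.00035385, -0.00254472, -0.00255323,  0.00115627,  0.00118957,
        0.00132661]), 'joint_efforts': array([ 1.28035012e-05, -4.16410697e+01, -2.34705234e+01, -7.99813779e-05,
        4.94774227e-03,  8.75231450e-06]), 'eef_pos': array([ 0.13593263, -0.55826582,  0.23856029]), 'tcp_rot': array([ 0.5555649 ,  0.43722881,  0.55645353, -0.43650669]), 'wrist_force': array([ 0.26067557, -0.1161743 , -0.35604417]), 'moment': array([-0.00196236,  0.00505739,  0.00678667]), 'grip_width': 0.08548847543310142}
```

View pics/top0.png

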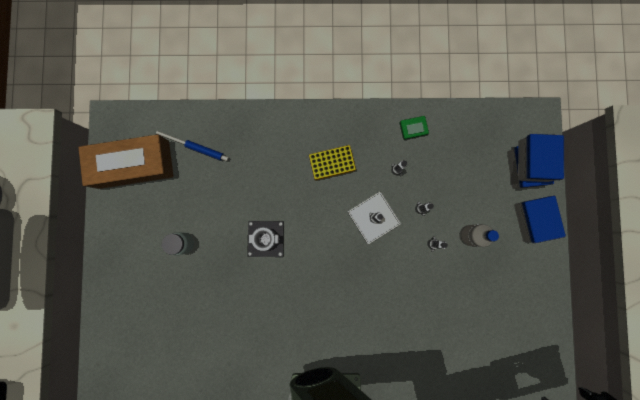

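View pics/scene0.png

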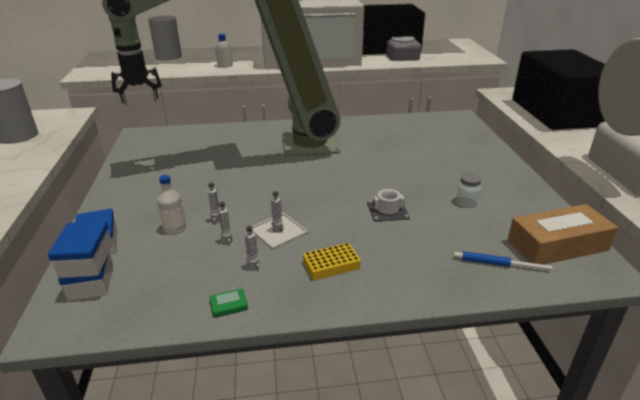

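The top view shows the target gauge in the tray at about (377,217), the bucket at (264,239), the rack at (332,162), the bottle at (484,235) and the jar at (176,243). I'll enlarge the tray and bucket.

```bash
python3 - <<'E'
from h import *
a=cv2.imread('pics/top0.png');b=cv2.imread('pics/scene0.png')
f=lambda i,x,y,w=64,h=50:cv2.resize(i[y:y+h,x:x+w],None,fx=6,fy=6,interpolation=cv2.INTER_CUBIC)
cv2.imwrite('pics/c0.png',np.vstack([np.hstack([f(a,345,192),f(a,232,214)]),np.hstack([f(b,245,188,64,50),f(b,358,178,64,50)])]))
# bucket plate & tray from masks
g=cv2.cvtColor(a,cv2.COLOR_BGR2GRAY); s=load('top0')
m=(g[185:250,340:407]>150).astype(np.uint8); c=max(cv2.findContours(m,0,1)[0],key=cv2.contourArea)
r=cv2.minAreaRect(c);print('tray',r)
bx=cv2.boxPoints(r)+[340,185];P=np.array([ray(s,u,v,.010) for u,v in bx]);print(P.round(4),P.mean(0))
m=(g[210:265,240:293]<50).astype(np.uint8); c=max(cv2.findContours(m,0,1)[0],key=cv2.contourArea)
r=cv2.minAreaRect(c);print('plate',r)
bx=cv2.boxPoints(r)+[240,210];P=np.array([ray(s,u,v,.006) for u,v in bx]);print(P.round(4),P.mean(0))
E
```

```text
tray ((33.7247200012207, 32.35955047607422), (35.72193145751953, 34.7679328918457), 57.9946174621582)
[[ 0.587  -0.0755  0.01  ]
 [ 0.6435 -0.1671  0.01  ]
 [ 0.5498 -0.2237  0.01  ]
 [ 0.4939 -0.1325  0.01  ]] [ 0.56854223 -0.14966414  0.01      ]
plate ((26.0, 28.0), (34.0, 34.0), 90.0)
[[0.559  0.2348 0.006 ]
 [0.5585 0.1298 0.006 ]
 [0.4544 0.1294 0.006 ]
 [0.4548 0.2337 0.006 ]] [0.50667474 0.18193659 0.006     ]
```

View pics/c0.png

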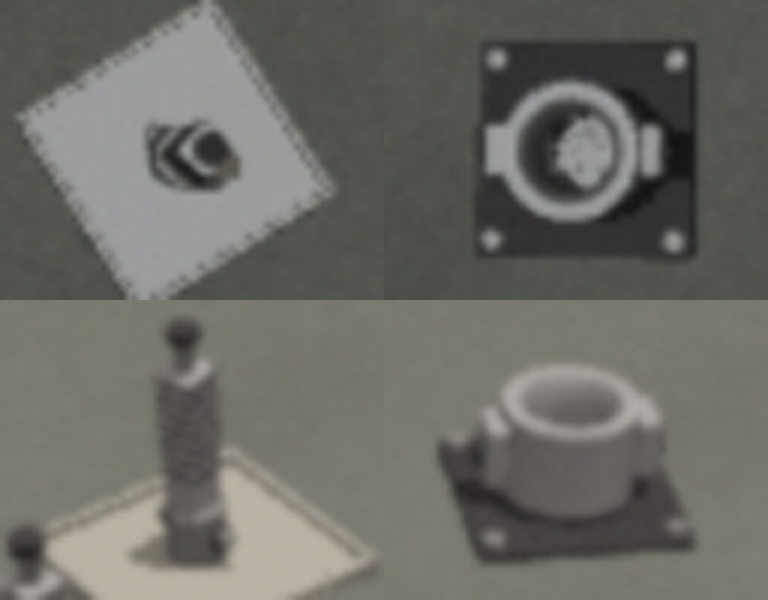

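The enlarged crops show the button top at about (380.3,217.3) in top and (275.5,192.2) in scene. The rim centre is at about (262.8,239) in top and (389,205) in scene. Next I'll compute positions and zoom in on the gauge for its yaw.

```bash
python3 - <<'E'
from h import *
t=load('top0');s=load('scene0')
def tri(pts):
    A=[];b=[]
    for c,(u,v) in pts:
        P=c['intrinsics']@np.c_[c['R'],c['t']]
        for w,r in((u,0),(v,1)):
            q=w*P[2]-P[r];A.append(q[:3]);b.append(-q[3])
    return np.linalg.lstsq(np.array(A),np.array(b),rcond=None)[0]
print('button top z.13',ray(t,380.0,217.0,.13),ray(s,275.3,192.4,.13),tri([(t,(380,217)),(s,(275.3,192.4))]))
print('rim z.057',ray(t,262.6,238.8,.057),ray(s,388.9,204.8,.057))
# scene plate corners
for n,c,z in(('t',t,0),):
    pass
a=cv2.imread('pics/top0.png');b=cv2.imread('pics/scene0.png')
f=lambda i,x,y,w,h,k:cv2.resize(i[y:y+h,x:x+w],None,fx=k,fy=k,interpolation=cv2.INTER_CUBIC)
cv2.imwrite('pics/c1.png',np.hstack([f(a,365,206,25,25,16),f(b,262,188,28,50,8)[:400]]))
E
```

```text
button top z.13 [ 0.56463734 -0.15148953  0.13      ] [ 0.56764695 -0.1523359   0.13      ] [ 0.56467985 -0.15209644  0.12818258]
rim z.057 [0.50493391 0.18402307 0.057     ] [0.55855357 0.16985199 0.057     ]
```

View pics/c1.png

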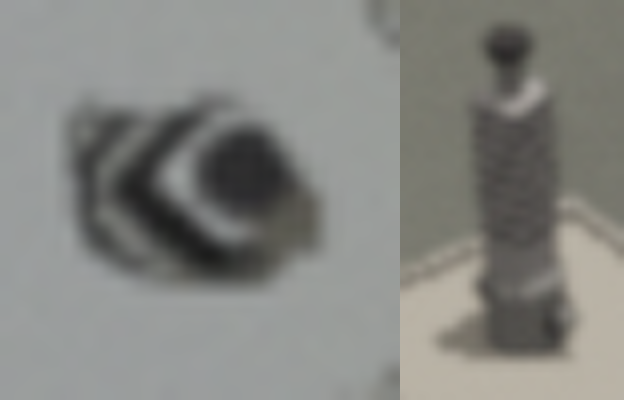

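```bash
python3 - <<'E'
from h import *
t=load('top0');s=load('scene0')
print('rim z.057',ray(t,262.6,238.8,.057),ray(s,388.9,194.8,.057))
for c,p,q in((s,(271.6,223.8),(283.2,227)),(t,(370,212.7),(384.6,220.2))):
    a=ray(c,*p,.02);b=ray(c,*q,.02);d=b-a;print(a,b,(a+b)/2,np.hypot(*d[:2]),np.degrees(np.arctan2(d[1],d[0])))
# handle top edges in top image z=.108
e=[ray(t,365+u/16,206+v/16,.108) for u,v in((125,190),(195,105),(215,270))]
for k in(1,2):d=e[k]-e[0];print('edge',np.degrees(np.arctan2(d[1],d[0])))
m=(t['pixels'].astype(int));g=m.sum(2)/3
sub=(g[212:265,240:292]>110).astype(np.uint8);c=max(cv2.findContours(sub,0,1)[0],key=cv2.contourArea);print(cv2.boundingRect(c))
E
```

```text
rim z.057 [0.50493391 0.18402307 0.057     ] [0.50458195 0.18314434 0.057     ]
[ 0.55583042 -0.16851694  0.02      ] [ 0.57603118 -0.13676767  0.02      ] [ 0.5659308 -0.1526423  0.02     ] 0.037630930914220366 57.533082680702
[ 0.58222946 -0.13724116  0.02      ] [ 0.55916207 -0.18135765  0.02      ] [ 0.57069576 -0.15929941  0.02      ] 0.049783227748962024 -117.60392153500555
edge -40.04642783719488
edge -132.16336559366425
(9, 16, 25, 23)
```

```bash
python3 - <<'E'
from h import *
from scipy.spatial.transform import Rotation as Ro
q=readout.sense()['tcp_rot'];M=Ro.from_quat(np.r_[q[1:],q[0]]).as_matrix();print(M.round(3))
print('jaw yaw deg',np.degrees(np.arctan2(M[1,2],M[0,2])))
E
```

```text
[[-0.     0.972  0.237]
 [ 0.002  0.237 -0.972]
 [-1.     0.    -0.002]]
jaw yaw deg -76.31488101573424
```

>>> move_arm:
  commands:
    - {"tx":430,"ty":407,"tz":0,"az":0.67,"hand":1}
    - {"tx":430,"ty":407,"tz":0,"az":0.67,"hand":1}
    - {"tx":430,"ty":407,"tz":0,"az":0.67,"hand":1}
    - {"tx":430,"ty":407,"tz":0,"az":0.67,"hand":1}
    - {"tx":430,"ty":407,"tz":0,"az":0.67,"hand":1}
    - {"tx":430,"ty":407,"tz":0,"az":0.67,"hand":1}
    - {"tx":430,"ty":407,"tz":0,"az":0.67,"hand":1}
    - {"tx":430,"ty":407,"tz":0,"az":0.67,"hand":1}

```text
validation failed for argument at $.co...
```

>>> move_arm:
  commands:
    - {"tx":430,"ty":407,"tz":0,"ax":0,"ay":0,"az":0.67,"hand":1}
    - {"tx":430,"ty":407,"tz":0,"ax":0,"ay":0,"az":0.67,"hand":1}

```text
time_s: 0.27
eef_pos: [0.196, -0.5015, 0.2384]
tcp_rot: [0.606, 0.364, 0.607, -0.363]
wrist_force: [0.4, -0.0, -0.5]
grip_width: 0.0853
```

>>> move_arm:
  commands:
    - {"tx":370,"ty":349,"tz":0,"ax":0,"ay":0,"az":0.42,"hand":1}
    - {"tx":370,"ty":349,"tz":0,"ax":0,"ay":0,"az":0.42,"hand":1}
    - {"tx":370,"ty":349,"tz":0,"ax":0,"ay":0,"az":0.42,"hand":1}
    - {"tx":370,"ty":349,"tz":0,"ax":0,"ay":0,"az":0.42,"hand":1}
    - {"tx":370,"ty":349,"tz":0,"ax":0,"ay":0,"az":0.42,"hand":1}
    - {"tx":370,"ty":349,"tz":0,"ax":0,"ay":0,"az":0.42,"hand":1}
    - {"tx":370,"ty":349,"tz":0,"ax":0,"ay":0,"az":0.42,"hand":1}
    - {"tx":370,"ty":349,"tz":0,"ax":0,"ay":0,"az":0.42,"hand":1}

```text
time_s: 0.93
eef_pos: [0.44, -0.2708, 0.2391]
tcp_rot: [0.669, 0.23, 0.669, -0.23]
wrist_force: [0.8, -1.6, 0.2]
grip_width: 0.0855
```

```bash
python3 -c "
from h import *
print({k:readout.sense()[k] for k in('eef_pos','qpos','time_s')})"
```

```text
{'eef_pos': array([ 0.43996262, -0.27084028,  0.23913124]), 'qpos': array([-5.74015042e-01,  2.28154056e-01,  1.69439727e+00, -9.90095027e-05,
        1.21942923e+00,  8.79480568e-02]), 'time_s': 0.9333}
```

>>> move_arm:
  commands:
    - {"tx":127,"ty":120,"tz":-40,"ax":0,"ay":0,"az":0,"hand":1}
    - {"tx":127,"ty":120,"tz":-40,"ax":0,"ay":0,"az":0,"hand":1}
    - {"tx":127,"ty":120,"tz":-40,"ax":0,"ay":0,"az":0,"hand":1}
    - {"tx":127,"ty":120,"tz":-40,"ax":0,"ay":0,"az":0,"hand":1}
    - {"tx":127,"ty":120,"tz":-40,"ax":0,"ay":0,"az":0,"hand":1}
    - {"tx":127,"ty":120,"tz":-40,"ax":0,"ay":0,"az":0,"hand":1}
    - {"tx":127,"ty":120,"tz":-40,"ax":0,"ay":0,"az":0,"hand":1}

```text
time_s: 1.52
eef_pos: [0.5657, -0.1524, 0.1986]
tcp_rot: [0.668, 0.229, 0.67, -0.23]
wrist_force: [-0.5, -0.5, -0.3]
grip_width: 0.0851
```

```bash
python3 -c "
from h import *
s=snap('scene','scene1');print(readout.sense()['eef_pos'])
b=cv2.imread('pics/scene1.png')
cv2.imwrite('pics/c2.png',cv2.resize(b[110:260,210:360],None,fx=4,fy=4,interpolation=cv2.INTER_CUBIC))"
```

```text
[ 0.56527284 -0.15317128  0.19910891]
```

View pics/c2.png

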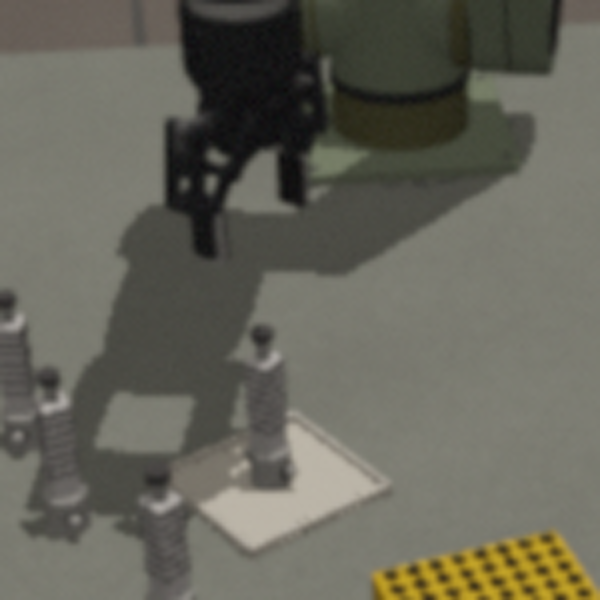

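The picture shows the open gripper (fingertips at crop (205,255) and (290,205)) straight above the gauge, whose button is at (262,330). I'll descend.

>>> move_arm:
  commands:
    - {"tx":0,"ty":0,"tz":-35,"ax":0,"ay":0,"az":0,"hand":1}
    - {"tx":0,"ty":0,"tz":-70,"ax":0,"ay":0,"az":0,"hand":1}
    - {"tx":0,"ty":0,"tz":-95,"ax":0,"ay":0,"az":0,"hand":1}
    - {"tx":0,"ty":0,"tz":-112,"ax":0,"ay":0,"az":0,"hand":1}
    - {"tx":0,"ty":0,"tz":-122,"ax":0,"ay":0,"az":0,"hand":1}
    - {"tx":0,"ty":0,"tz":-122,"ax":0,"ay":0,"az":0,"hand":1}
    - {"tx":0,"ty":0,"tz":-122,"ax":0,"ay":0,"az":0,"hand":0.2}
    - {"tx":0,"ty":0,"tz":-122,"ax":0,"ay":0,"az":0,"hand":0}

```text
time_s: 2.23
eef_pos: [0.5668, -0.1536, 0.079]
tcp_rot: [0.67, 0.23, 0.668, -0.23]
wrist_force: [-0.3, -0.0, -0.3]
grip_width: 0.064
```

```bash
python3 -c "
from h import *
r=readout.sense();print(r['eef_pos'],r['wrist_force'],r['moment'],r['grip_width'])
s=snap('scene','scene2')
b=cv2.imread('pics/scene2.png')
cv2.imwrite('pics/c3.png',cv2.resize(b[150:250,230:330],None,fx=5,fy=5,interpolation=cv2.INTER_CUBIC))"
```

```text
[ 0.56679575 -0.15356124  0.07900779] [-0.31214846 -0.01893228 -0.25694642] [ 0.04542732 -0.01783583 -0.00466095] 0.06402464547302017
```

View pics/c3.png

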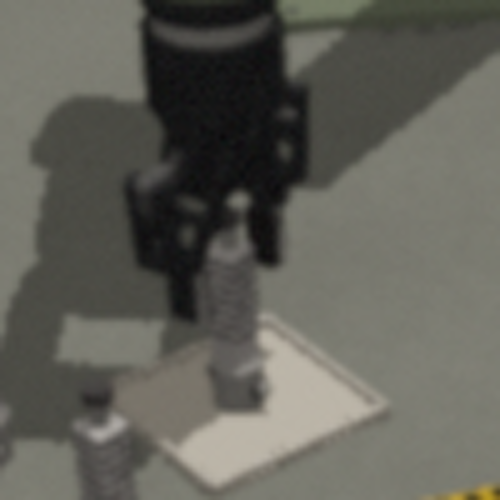

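The jaws straddle the handle with the gauge at crop (232,280). I'll close.

>>> move_arm:
  commands:
    - {"tx":0,"ty":0,"tz":0,"ax":0,"ay":0,"az":0,"hand":-0.2}
    - {"tx":0,"ty":0,"tz":0,"ax":0,"ay":0,"az":0,"hand":-0.4}
    - {"tx":0,"ty":0,"tz":0,"ax":0,"ay":0,"az":0,"hand":-0.5}
    - {"tx":0,"ty":0,"tz":0,"ax":0,"ay":0,"az":0,"hand":-0.6}
    - {"tx":0,"ty":0,"tz":0,"ax":0,"ay":0,"az":0,"hand":-0.8}
    - {"tx":0,"ty":0,"tz":0,"ax":0,"ay":0,"az":0,"hand":-1}
    - {"tx":0,"ty":0,"tz":0,"ax":0,"ay":0,"az":0,"hand":-1}
    - {"tx":0,"ty":0,"tz":0,"ax":0,"ay":0,"az":0,"hand":-1}

```text
time_s: 2.95
eef_pos: [0.5667, -0.1528, 0.0782]
tcp_rot: [0.669, 0.23, 0.668, -0.23]
wrist_force: [-0.0, 0.3, 5.1]
grip_width: 0.0194
```

>>> move_arm:
  commands:
    - {"tx":0,"ty":0,"tz":0,"ax":0,"ay":0,"az":0,"hand":-1}
    - {"tx":0,"ty":0,"tz":0,"ax":0,"ay":0,"az":0,"hand":-1}
    - {"tx":0,"ty":0,"tz":0,"ax":0,"ay":0,"az":0,"hand":-1}

```text
time_s: 3.2
eef_pos: [0.5667, -0.1528, 0.0782]
tcp_rot: [0.669, 0.23, 0.668, -0.23]
wrist_force: [0.0, 0.7, 6.0]
grip_width: 0.0194
```

>>> move_arm:
  commands:
    - {"tx":0,"ty":0,"tz":15,"ax":0,"ay":0,"az":0,"hand":-1}
    - {"tx":0,"ty":0,"tz":40,"ax":0,"ay":0,"az":0,"hand":-1}
    - {"tx":0,"ty":0,"tz":75,"ax":0,"ay":0,"az":0,"hand":-1}
    - {"tx":0,"ty":0,"tz":90,"ax":0,"ay":0,"az":0,"hand":-1}
    - {"tx":-6,"ty":30,"tz":92,"ax":0,"ay":0,"az":0,"hand":-1}
    - {"tx":-12,"ty":65,"tz":92,"ax":0,"ay":0,"az":0,"hand":-1}
    - {"tx":-19,"ty":101,"tz":92,"ax":0,"ay":0,"az":0,"hand":-1}
    - {"tx":-25,"ty":137,"tz":92,"ax":0,"ay":0,"az":0,"hand":-1}

```text
time_s: 3.87
eef_pos: [0.5394, -0.0145, 0.1683]
tcp_rot: [0.668, 0.23, 0.67, -0.23]
wrist_force: [0.0, 0.0, -2.5]
grip_width: 0.0194
```

>>> move_arm:
  commands:
    - {"tx":-7,"ty":36,"tz":0,"ax":0,"ay":0,"az":0,"hand":-1}
    - {"tx":-14,"ty":72,"tz":0,"ax":0,"ay":0,"az":0,"hand":-1}
    - {"tx":-21,"ty":108,"tz":0,"ax":0,"ay":0,"az":0,"hand":-1}
    - {"tx":-28,"ty":144,"tz":0,"ax":0,"ay":0,"az":0,"hand":-1}
    - {"tx":-34,"ty":175,"tz":0,"ax":0,"ay":0,"az":0,"hand":-1}
    - {"tx":-37,"ty":192,"tz":0,"ax":0,"ay":0,"az":0,"hand":-1}
    - {"tx":-37,"ty":199,"tz":0,"ax":0,"ay":0,"az":0,"hand":-1}
    - {"tx":-37,"ty":199,"tz":0,"ax":0,"ay":0,"az":0,"hand":-1}

```text
time_s: 4.53
eef_pos: [0.5033, 0.1845, 0.1684]
tcp_rot: [0.669, 0.229, 0.67, -0.229]
wrist_force: [0.4, -0.9, -2.8]
grip_width: 0.0193
```

```bash
python3 -c "
from h import *
r=readout.sense();print(r['eef_pos'],r['wrist_force'],r['moment'],r['grip_width'])
s=snap('scene','scene3');t=snap('top','top3')
b=cv2.imread('pics/scene3.png');a=cv2.imread('pics/top3.png')
e=r['eef_pos'];print(proj(s,e-[0,0,.074]),proj(s,[.505,.1835,.057]))
f=lambda i,x,y:cv2.resize(i[y:y+75,x:x+60],None,fx=7,fy=7,interpolation=cv2.INTER_CUBIC)
cv2.imwrite('pics/c4.png',f(b,360,145))"
```

```text
[0.50326659 0.18450854 0.16841728] [ 0.41483741 -0.89911762 -2.78595525] [-0.01683701  0.04225475 -0.00597008] 0.019282676291283538
[390.12485166 183.65291712] [389.05055025 194.86427124]
```

View pics/c4.png

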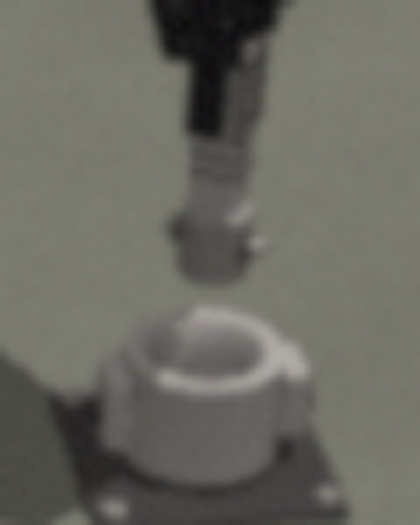

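The gauge hangs upright over the bucket. The head's foot centre is at about crop (212,267) and the rim centre at (207,347), so the gauge is nearly on the bore axis and needs about +2 mm in x. I'll go down to just before the plungers touch.

>>> move_arm:
  commands:
    - {"tx":2,"ty":-0.5,"tz":-10,"ax":0,"ay":0,"az":0,"hand":-1}
    - {"tx":2,"ty":-0.5,"tz":-25,"ax":0,"ay":0,"az":0,"hand":-1}
    - {"tx":2,"ty":-0.5,"tz":-38,"ax":0,"ay":0,"az":0,"hand":-1}
    - {"tx":2,"ty":-0.5,"tz":-46,"ax":0,"ay":0,"az":0,"hand":-1}
    - {"tx":2,"ty":-0.5,"tz":-51,"ax":0,"ay":0,"az":0,"hand":-1}
    - {"tx":2,"ty":-0.5,"tz":-53,"ax":0,"ay":0,"az":0,"hand":-1}
    - {"tx":2,"ty":-0.5,"tz":-53,"ax":0,"ay":0,"az":0,"hand":-1}

```text
time_s: 5.22
eef_pos: [0.5061, 0.1823, 0.1159]
tcp_rot: [0.668, 0.23, 0.669, -0.23]
wrist_force: [-0.0, -0.5, -3.0]
grip_width: 0.0195
```

>>> move_arm:
  commands:
    - {"tx":0,"ty":0,"tz":-2,"ax":0,"ay":0,"az":0,"hand":-1}
    - {"tx":0,"ty":0,"tz":-4,"ax":0,"ay":0,"az":0,"hand":-1}
    - {"tx":0,"ty":0,"tz":-6,"ax":0,"ay":0,"az":0,"hand":-1}
    - {"tx":0,"ty":0,"tz":-8,"ax":0,"ay":0,"az":0,"hand":-1}
    - {"tx":0,"ty":0,"tz":-8,"ax":0,"ay":0,"az":0,"hand":-1}

```text
time_s: 5.63
eef_pos: [0.5061, 0.1828, 0.1086]
tcp_rot: [0.669, 0.23, 0.669, -0.23]
wrist_force: [-1.1, 0.0, -0.7]
grip_width: 0.0192
```

>>> move_arm:
  commands:
    - {"tx":-0.7,"ty":0,"tz":-2,"ax":0,"ay":0,"az":0,"hand":-1}
    - {"tx":-0.7,"ty":0,"tz":-4,"ax":0,"ay":0,"az":0,"hand":-1}
    - {"tx":-0.7,"ty":0,"tz":-4,"ax":0,"ay":0,"az":0,"hand":-1}

```text
time_s: 5.88
eef_pos: [0.5056, 0.183, 0.1041]
tcp_rot: [0.669, 0.23, 0.668, -0.23]
wrist_force: [0.5, -0.2, -2.6]
grip_width: 0.0192
```

>>> move_arm:
  commands:
    - {"tx":0,"ty":0,"tz":-2,"ax":0,"ay":0,"az":0,"hand":-1}
    - {"tx":0,"ty":0,"tz":-4,"ax":0,"ay":0,"az":0,"hand":-1}
    - {"tx":0,"ty":0,"tz":-4,"ax":0,"ay":0,"az":0,"hand":-1}

```text
time_s: 6.13
eef_pos: [0.5054, 0.183, 0.0996]
tcp_rot: [0.669, 0.23, 0.669, -0.23]
wrist_force: [1.8, 0.7, -4.5]
grip_width: 0.019
```

>>> move_arm:
  commands:
    - {"tx":0,"ty":0,"tz":-2,"ax":0,"ay":0,"az":0,"hand":-1}
    - {"tx":0,"ty":0,"tz":-4,"ax":0,"ay":0,"az":0,"hand":-1}
    - {"tx":0,"ty":0,"tz":-4,"ax":0,"ay":0,"az":0,"hand":-1}

```text
time_s: 6.38
eef_pos: [0.5054, 0.183, 0.0958]
tcp_rot: [0.669, 0.23, 0.669, -0.23]
wrist_force: [1.2, 1.3, -3.8]
grip_width: 0.0191
```

>>> move_arm:
  commands:
    - {"tx":0.4,"ty":0.3,"tz":-2,"ax":0,"ay":0,"az":0,"hand":-1}
    - {"tx":0.4,"ty":0.3,"tz":-4,"ax":0,"ay":0,"az":0,"hand":-1}
    - {"tx":0.4,"ty":0.3,"tz":-6,"ax":0,"ay":0,"az":0,"hand":-1}
    - {"tx":0.4,"ty":0.3,"tz":-8,"ax":0,"ay":0,"az":0,"hand":-1}
    - {"tx":0.4,"ty":0.3,"tz":-8,"ax":0,"ay":0,"az":0,"hand":-1}

```text
time_s: 6.8
eef_pos: [0.5055, 0.183, 0.0877]
tcp_rot: [0.669, 0.23, 0.669, -0.23]
wrist_force: [1.0, 1.0, -4.4]
grip_width: 0.0196
```

```bash
python3 -c "
from h import *
r=readout.sense();print(r['eef_pos'],r['wrist_force'],r['moment'],r['grip_width'])
s=snap('scene','scene4')
b=cv2.imread('pics/scene4.png')
cv2.imwrite('pics/c5.png',cv2.resize(b[145:220,360:420],None,fx=7,fy=7,interpolation=cv2.INTER_CUBIC))"
```

```text
[0.50552805 0.18301362 0.08771118] [ 1.03171435  0.98244419 -4.40201884] [ 0.21690685 -0.29693768 -0.02564511] 0.019565819083060952
```

View pics/c5.png

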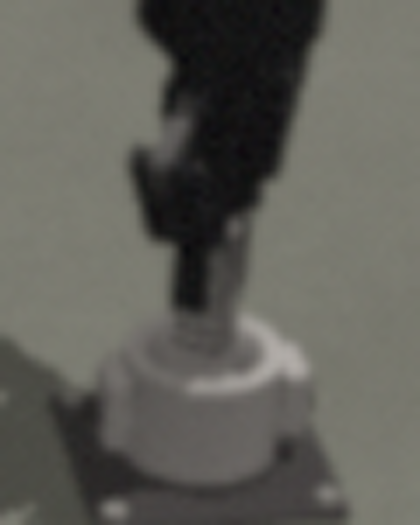

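The head is inside the bore, with about 4 mm left to the floor.

>>> move_arm:
  commands:
    - {"tx":0,"ty":0,"tz":-1,"ax":0,"ay":0,"az":0,"hand":-1}
    - {"tx":0,"ty":0,"tz":-2,"ax":0,"ay":0,"az":0,"hand":-1}
    - {"tx":0,"ty":0,"tz":-3,"ax":0,"ay":0,"az":0,"hand":-1}
    - {"tx":0,"ty":0,"tz":-3,"ax":0,"ay":0,"az":0,"hand":-1}

```text
time_s: 7.18
eef_pos: [0.5056, 0.183, 0.0851]
tcp_rot: [0.669, 0.23, 0.669, -0.23]
wrist_force: [0.4, 0.7, -3.1]
grip_width: 0.0193
```

>>> move_arm:
  commands:
    - {"tx":0,"ty":0,"tz":-0.5,"ax":0,"ay":0,"az":0,"hand":-1}
    - {"tx":0,"ty":0,"tz":-1,"ax":0,"ay":0,"az":0,"hand":-1}
    - {"tx":0,"ty":0,"tz":-1,"ax":0,"ay":0,"az":0,"hand":-1}

```text
time_s: 7.43
eef_pos: [0.5056, 0.1831, 0.0843]
tcp_rot: [0.669, 0.23, 0.669, -0.23]
wrist_force: [-0.4, 0.1, -0.7]
grip_width: 0.0193
```

>>> move_arm:
  commands:
    - {"tx":0,"ty":0,"tz":-0.5,"ax":0,"ay":0,"az":0,"hand":-1}
    - {"tx":0,"ty":0,"tz":-0.5,"ax":0,"ay":0,"az":0,"hand":-1}

```text
time_s: 7.6
eef_pos: [0.5057, 0.183, 0.0842]
tcp_rot: [0.669, 0.23, 0.669, -0.23]
wrist_force: [-1.2, -0.2, 2.5]
grip_width: 0.0193
```

>>> move_arm:
  commands:
    - {"tx":0,"ty":0,"tz":-0.5,"ax":0,"ay":0,"az":0,"hand":-1}
    - {"tx":0,"ty":0,"tz":-0.5,"ax":0,"ay":0,"az":0,"hand":-1}

```text
time_s: 7.77
eef_pos: [0.5057, 0.1831, 0.0842]
tcp_rot: [0.669, 0.23, 0.669, -0.23]
wrist_force: [-1.4, -0.9, 6.1]
grip_width: 0.0194
```

On the floor: force is rising at constant z (0.0842, against 0.084 expected). I'll release.

>>> move_arm:
  commands:
    - {"tx":0,"ty":0,"tz":0.5,"ax":0,"ay":0,"az":0,"hand":-0.4}
    - {"tx":0,"ty":0,"tz":0.5,"ax":0,"ay":0,"az":0,"hand":-0.2}
    - {"tx":0,"ty":0,"tz":0.5,"ax":0,"ay":0,"az":0,"hand":0}
    - {"tx":0,"ty":0,"tz":0.5,"ax":0,"ay":0,"az":0,"hand":0.2}
    - {"tx":0,"ty":0,"tz":0.5,"ax":0,"ay":0,"az":0,"hand":0.2}
    - {"tx":0,"ty":0,"tz":0.5,"ax":0,"ay":0,"az":0,"hand":0.2}
    - {"tx":0,"ty":0,"tz":0.5,"ax":0,"ay":0,"az":0,"hand":0.2}

```text
time_s: 8.35
eef_pos: [0.5057, 0.1831, 0.0837]
tcp_rot: [0.669, 0.23, 0.669, -0.23]
wrist_force: [0.4, -0.3, 0.9]
grip_width: 0.0512
```

>>> move_arm:
  commands:
    - {"tx":0,"ty":0,"tz":15,"ax":0,"ay":0,"az":0,"hand":0.2}
    - {"tx":0,"ty":0,"tz":40,"ax":0,"ay":0,"az":0,"hand":0.2}
    - {"tx":0,"ty":0,"tz":70,"ax":0,"ay":0,"az":0,"hand":0.2}
    - {"tx":0,"ty":0,"tz":90,"ax":0,"ay":0,"az":0,"hand":-1}
    - {"tx":0,"ty":0,"tz":90,"ax":0,"ay":0,"az":0,"hand":-1}
    - {"tx":0,"ty":0,"tz":90,"ax":0,"ay":0,"az":0,"hand":-1}
    - {"tx":0,"ty":0,"tz":90,"ax":0,"ay":0,"az":0,"hand":-1}
    - {"tx":0,"ty":0,"tz":90,"ax":0,"ay":0,"az":0,"hand":-1}

```text
time_s: 9.02
eef_pos: [0.5047, 0.1828, 0.1724]
tcp_rot: [0.668, 0.229, 0.67, -0.23]
wrist_force: [-0.3, 0.4, -0.4]
grip_width: -0.0002
```

```bash
python3 -c "
from h import *
r=readout.sense();print(r['eef_pos'],r['wrist_force'],r['moment'],r['grip_width'])
s=snap('scene','scene5')
b=cv2.imread('pics/scene5.png')
for p in([.5055,.183,.136],[.5055,.183,.010],r['eef_pos']-[0,0,.008]):print(proj(s,p))
cv2.imwrite('pics/c6.png',cv2.resize(b[130:220,355:425],None,fx=6,fy=6,interpolation=cv2.INTER_CUBIC))"
```

```text
[0.50474235 0.18280158 0.17238025] [-0.31719975  0.4360196  -0.41000812] [-0.05646354 -0.03878288  0.02322618] -0.0001857956521709969
[390.81567177 171.58904552]
[387.85493988 208.22741834]
[391.38969242 162.72428724]
```

View pics/c6.png

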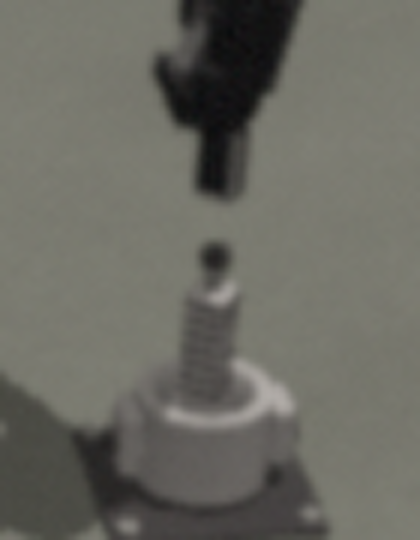

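The gauge stands upright in the bucket. The button at crop (215,248) matches the projection (390.8,171.6), and the shut fingers are right above it. I'll come down to the button.

>>> move_arm:
  commands:
    - {"tx":0.5,"ty":0,"tz":-12,"ax":0,"ay":0,"az":0,"hand":-1}
    - {"tx":0.5,"ty":0,"tz":-22,"ax":0,"ay":0,"az":0,"hand":-1}
    - {"tx":0.5,"ty":0,"tz":-25,"ax":0,"ay":0,"az":0,"hand":-1}
    - {"tx":0.5,"ty":0,"tz":-26,"ax":0,"ay":0,"az":0,"hand":-1}
    - {"tx":0.5,"ty":0,"tz":-26,"ax":0,"ay":0,"az":0,"hand":-1}
    - {"tx":0.5,"ty":0,"tz":-26,"ax":0,"ay":0,"az":0,"hand":-1}

```text
time_s: 9.57
eef_pos: [0.5064, 0.1832, 0.1479]
tcp_rot: [0.669, 0.23, 0.669, -0.23]
wrist_force: [-0.0, 0.8, 0.2]
grip_width: 0.0003
```

>>> move_arm:
  commands:
    - {"tx":0,"ty":0,"tz":-1,"ax":0,"ay":0,"az":0,"hand":-1}
    - {"tx":0,"ty":0,"tz":-2,"ax":0,"ay":0,"az":0,"hand":-1}
    - {"tx":0,"ty":0,"tz":-3,"ax":0,"ay":0,"az":0,"hand":-1}
    - {"tx":0,"ty":0,"tz":-3,"ax":0,"ay":0,"az":0,"hand":-1}

```text
time_s: 9.9
eef_pos: [0.5061, 0.1831, 0.1448]
tcp_rot: [0.669, 0.23, 0.669, -0.23]
wrist_force: [-0.1, 0.8, 0.2]
grip_width: -0.0002
```

>>> move_arm:
  commands:
    - {"tx":0,"ty":0,"tz":-1,"ax":0,"ay":0,"az":0,"hand":-1}
    - {"tx":0,"ty":0,"tz":-2,"ax":0,"ay":0,"az":0,"hand":-1}
    - {"tx":0,"ty":0,"tz":-2,"ax":0,"ay":0,"az":0,"hand":-1}

```text
time_s: 10.15
eef_pos: [0.5064, 0.1831, 0.1431]
tcp_rot: [0.669, 0.23, 0.669, -0.23]
wrist_force: [0.1, -0.4, 2.2]
grip_width: 0.0001
```

>>> move_arm:
  commands:
    - {"tx":0,"ty":0,"tz":-0.7,"ax":0,"ay":0,"az":0,"hand":-1}
    - {"tx":0,"ty":0,"tz":-1.5,"ax":0,"ay":0,"az":0,"hand":-1}
    - {"tx":0,"ty":0,"tz":-1.5,"ax":0,"ay":0,"az":0,"hand":-1}

```text
time_s: 10.4
eef_pos: [0.5063, 0.1831, 0.1414]
tcp_rot: [0.669, 0.23, 0.669, -0.23]
wrist_force: [0.3, -0.0, 3.0]
grip_width: -0.0002
```

>>> move_arm:
  commands:
    - {"tx":0,"ty":0,"tz":-0.7,"ax":0,"ay":0,"az":0,"hand":-1}
    - {"tx":0,"ty":0,"tz":-1.5,"ax":0,"ay":0,"az":0,"hand":-1}
    - {"tx":0,"ty":0,"tz":-1.5,"ax":0,"ay":0,"az":0,"hand":-1}

```text
time_s: 10.65
eef_pos: [0.5063, 0.1831, 0.1397]
tcp_rot: [0.669, 0.23, 0.669, -0.23]
wrist_force: [0.3, -1.3, 2.3]
grip_width: -0.0003
```

>>> move_arm:
  commands:
    - {"tx":0,"ty":0,"tz":-0.5,"ax":0,"ay":0,"az":0,"hand":-1}
    - {"tx":0,"ty":0,"tz":-1,"ax":0,"ay":0,"az":0,"hand":-1}
    - {"tx":0,"ty":0,"tz":-1.5,"ax":0,"ay":0,"az":0,"hand":-1}
    - {"tx":0,"ty":0,"tz":-1.5,"ax":0,"ay":0,"az":0,"hand":-1}

```text
time_s: 10.98
eef_pos: [0.5063, 0.1831, 0.1382]
tcp_rot: [0.669, 0.23, 0.669, -0.23]
wrist_force: [0.6, -0.4, 2.5]
grip_width: -0.0004
```

>>> move_arm:
  commands:
    - {"tx":0,"ty":0,"tz":-0.5,"ax":0,"ay":0,"az":0,"hand":-1}
    - {"tx":0,"ty":0,"tz":-0.5,"ax":0,"ay":0,"az":0,"hand":-1}

```text
time_s: 11.15
eef_pos: [0.5062, 0.1831, 0.1377]
tcp_rot: [0.669, 0.23, 0.669, -0.23]
wrist_force: [0.1, -0.9, 2.0]
grip_width: 0.0003
```

>>> move_arm:
  commands:
    - {"tx":0,"ty":0,"tz":-0.5,"ax":0,"ay":0,"az":0,"hand":-1}
    - {"tx":0,"ty":0,"tz":-0.5,"ax":0,"ay":0,"az":0,"hand":-1}

```text
time_s: 11.32
eef_pos: [0.5062, 0.1831, 0.1372]
tcp_rot: [0.669, 0.23, 0.669, -0.23]
wrist_force: [-0.6, -0.6, 2.6]
grip_width: 0.0
```

>>> move_arm:
  commands:
    - {"tx":0,"ty":0,"tz":-0.5,"ax":0,"ay":0,"az":0,"hand":-1}
    - {"tx":0,"ty":0,"tz":-0.5,"ax":0,"ay":0,"az":0,"hand":-1}

```text
time_s: 11.48
eef_pos: [0.5062, 0.1831, 0.1368]
tcp_rot: [0.669, 0.23, 0.669, -0.23]
wrist_force: [-0.2, 0.4, 2.5]
grip_width: -0.0002
```

>>> move_arm:
  commands:
    - {"tx":0,"ty":0,"tz":-0.5,"ax":0,"ay":0,"az":0,"hand":-1}
    - {"tx":0,"ty":0,"tz":-0.5,"ax":0,"ay":0,"az":0,"hand":-1}

```text
time_s: 11.65
eef_pos: [0.5062, 0.1831, 0.1363]
tcp_rot: [0.669, 0.23, 0.669, -0.23]
wrist_force: [0.6, -0.7, 2.0]
grip_width: 0.0002
```

>>> move_arm:
  commands:
    - {"tx":0,"ty":0,"tz":-0.4,"ax":0,"ay":0,"az":0,"hand":-1}
    - {"tx":0,"ty":0,"tz":-0.4,"ax":0,"ay":0,"az":0,"hand":-1}

```text
time_s: 11.82
eef_pos: [0.5062, 0.1831, 0.1359]
tcp_rot: [0.669, 0.23, 0.669, -0.23]
wrist_force: [0.6, -0.3, 3.4]
grip_width: 0.0
```

>>> move_arm:
  commands:
    - {"tx":0,"ty":0,"tz":-0.4,"ax":0,"ay":0,"az":0,"hand":-1}
    - {"tx":0,"ty":0,"tz":-0.4,"ax":0,"ay":0,"az":0,"hand":-1}

```text
time_s: 11.98
eef_pos: [0.5062, 0.1831, 0.1356]
tcp_rot: [0.669, 0.23, 0.669, -0.23]
wrist_force: [-0.2, 0.1, 3.4]
grip_width: 0.0
```

>>> move_arm:
  commands:
    - {"tx":0,"ty":0,"tz":-0.4,"ax":0,"ay":0,"az":0,"hand":-1}
    - {"tx":0,"ty":0,"tz":-0.4,"ax":0,"ay":0,"az":0,"hand":-1}
    - {"tx":0,"ty":0,"tz":-0.4,"ax":0,"ay":0,"az":0,"hand":-1}

```text
time_s: 12.23
eef_pos: [0.5063, 0.1831, 0.1353]
tcp_rot: [0.669, 0.23, 0.669, -0.23]
wrist_force: [-0.0, -1.1, 5.6]
grip_width: -0.0003
```

Force is starting to climb.

>>> move_arm:
  commands:
    - {"tx":0,"ty":0,"tz":-0.3,"ax":0,"ay":0,"az":0,"hand":-1}
    - {"tx":0,"ty":0,"tz":-0.3,"ax":0,"ay":0,"az":0,"hand":-1}
    - {"tx":0,"ty":0,"tz":-0.3,"ax":0,"ay":0,"az":0,"hand":-1}

```text
time_s: 12.48
eef_pos: [0.5064, 0.1832, 0.1352]
tcp_rot: [0.669, 0.23, 0.669, -0.23]
wrist_force: [-0.2, -1.5, 6.7]
grip_width: -0.0001
```

>>> move_arm:
  commands:
    - {"tx":0,"ty":0,"tz":-0.3,"ax":0,"ay":0,"az":0,"hand":-1}
    - {"tx":0,"ty":0,"tz":-0.3,"ax":0,"ay":0,"az":0,"hand":-1}
    - {"tx":0,"ty":0,"tz":-0.3,"ax":0,"ay":0,"az":0,"hand":-1}

```text
time_s: 12.73
eef_pos: [0.5064, 0.1832, 0.135]
tcp_rot: [0.669, 0.23, 0.668, -0.23]
wrist_force: [-0.7, -0.3, 6.7]
grip_width: -0.0004
```

>>> move_arm:
  commands:
    - {"tx":0,"ty":0,"tz":-0.3,"ax":0,"ay":0,"az":0,"hand":-1}
    - {"tx":0,"ty":0,"tz":-0.3,"ax":0,"ay":0,"az":0,"hand":-1}
    - {"tx":0,"ty":0,"tz":-0.3,"ax":0,"ay":0,"az":0,"hand":-1}

```text
time_s: 12.98
eef_pos: [0.5065, 0.1832, 0.1349]
tcp_rot: [0.669, 0.23, 0.668, -0.23]
wrist_force: [0.3, -0.5, 7.1]
grip_width: 0.0
```

>>> move_arm:
  commands:
    - {"tx":0,"ty":0,"tz":-0.2,"ax":0,"ay":0,"az":0,"hand":-1}
    - {"tx":0,"ty":0,"tz":-0.2,"ax":0,"ay":0,"az":0,"hand":-1}
    - {"tx":0,"ty":0,"tz":-0.2,"ax":0,"ay":0,"az":0,"hand":-1}

```text
time_s: 13.23
eef_pos: [0.5065, 0.1832, 0.1348]
tcp_rot: [0.669, 0.23, 0.668, -0.23]
wrist_force: [-0.5, -0.3, 8.0]
grip_width: 0.0003
```

Bitten at 8 N and about 8.8 mm of travel. I'll raise, open and regrip.

>>> move_arm:
  commands:
    - {"tx":0,"ty":0,"tz":5,"ax":0,"ay":0,"az":0,"hand":-1}
    - {"tx":0,"ty":0,"tz":25,"ax":0,"ay":0,"az":0,"hand":-1}
    - {"tx":-1,"ty":0,"tz":40,"ax":0,"ay":0,"az":0,"hand":0.3}
    - {"tx":-1,"ty":0,"tz":40,"ax":0,"ay":0,"az":0,"hand":0.3}
    - {"tx":-1,"ty":0,"tz":40,"ax":0,"ay":0,"az":0,"hand":0.3}
    - {"tx":-1,"ty":0,"tz":40,"ax":0,"ay":0,"az":0,"hand":0.3}
    - {"tx":-1,"ty":0,"tz":40,"ax":0,"ay":0,"az":0,"hand":0.3}
    - {"tx":-1,"ty":0,"tz":40,"ax":0,"ay":0,"az":0,"hand":0.3}

```text
time_s: 13.9
eef_pos: [0.5046, 0.1829, 0.1729]
tcp_rot: [0.668, 0.229, 0.669, -0.23]
wrist_force: [0.3, 0.0, 0.0]
grip_width: 0.0555
```

```bash
python3 -c "
from h import *
r=readout.sense();print(r['eef_pos'],r['wrist_force'],r['grip_width'])
s=snap('scene','scene6')
b=cv2.imread('pics/scene6.png')
cv2.imwrite('pics/c7.png',cv2.resize(b[130:220,355:425],None,fx=6,fy=6,interpolation=cv2.INTER_CUBIC))"
```

```text
[0.50461555 0.18291986 0.17292239] [0.25932858 0.02485838 0.00320975] 0.055520023213193874
```

View pics/c7.png

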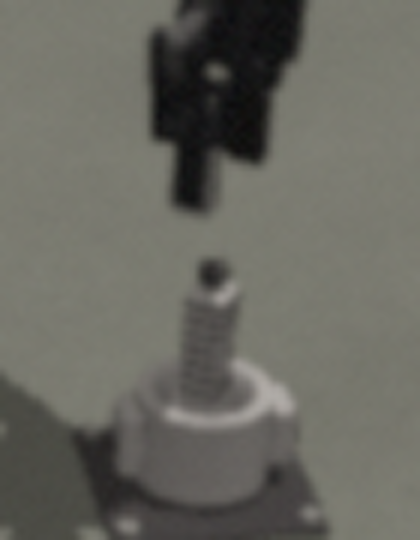

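The button is down: it is now at crop (213,270), from 248 before. The gauge is upright and the jaws are open above it, so I'll go down and grip.

>>> move_arm:
  commands:
    - {"tx":0.5,"ty":0,"tz":-30,"ax":0,"ay":0,"az":0,"hand":0.3}
    - {"tx":0.5,"ty":0,"tz":-60,"ax":0,"ay":0,"az":0,"hand":0.3}
    - {"tx":0.5,"ty":0,"tz":-80,"ax":0,"ay":0,"az":0,"hand":0.3}
    - {"tx":0.5,"ty":0,"tz":-88,"ax":0,"ay":0,"az":0,"hand":0.3}
    - {"tx":0.5,"ty":0,"tz":-88,"ax":0,"ay":0,"az":0,"hand":0.3}
    - {"tx":0.5,"ty":0,"tz":-88,"ax":0,"ay":0,"az":0,"hand":0}
    - {"tx":0.5,"ty":0,"tz":-88,"ax":0,"ay":0,"az":0,"hand":-0.3}
    - {"tx":0.5,"ty":0,"tz":-88,"ax":0,"ay":0,"az":0,"hand":-0.5}

```text
time_s: 14.62
eef_pos: [0.5067, 0.1835, 0.0875]
tcp_rot: [0.67, 0.23, 0.668, -0.229]
wrist_force: [0.1, -0.0, 0.2]
grip_width: 0.022
```

>>> move_arm:
  commands:
    - {"tx":0,"ty":0,"tz":0,"ax":0,"ay":0,"az":0,"hand":-0.6}
    - {"tx":0,"ty":0,"tz":0,"ax":0,"ay":0,"az":0,"hand":-0.8}
    - {"tx":0,"ty":0,"tz":0,"ax":0,"ay":0,"az":0,"hand":-1}
    - {"tx":0,"ty":0,"tz":0,"ax":0,"ay":0,"az":0,"hand":-1}
    - {"tx":0,"ty":0,"tz":0,"ax":0,"ay":0,"az":0,"hand":-1}
    - {"tx":0,"ty":0,"tz":0,"ax":0,"ay":0,"az":0,"hand":-1}

```text
time_s: 15.12
eef_pos: [0.5066, 0.1836, 0.0876]
tcp_rot: [0.67, 0.231, 0.668, -0.229]
wrist_force: [-1.5, 0.9, 7.0]
grip_width: 0.0195
```

>>> move_arm:
  commands:
    - {"tx":0,"ty":0,"tz":1,"ax":0,"ay":0,"az":0,"hand":-1}
    - {"tx":0,"ty":0,"tz":2,"ax":0,"ay":0,"az":0,"hand":-1}
    - {"tx":0,"ty":0,"tz":4,"ax":0,"ay":0,"az":0,"hand":-1}
    - {"tx":0,"ty":0,"tz":6,"ax":0,"ay":0,"az":0,"hand":-1}
    - {"tx":0,"ty":0,"tz":8,"ax":0,"ay":0,"az":0,"hand":-1}

```text
time_s: 15.53
eef_pos: [0.5061, 0.1835, 0.0941]
tcp_rot: [0.669, 0.23, 0.668, -0.23]
wrist_force: [1.7, 3.4, -4.8]
grip_width: 0.0195
```

>>> move_arm:
  commands:
    - {"tx":0.2,"ty":0.5,"tz":3,"ax":0,"ay":0,"az":0,"hand":-1}
    - {"tx":0.2,"ty":0.5,"tz":6,"ax":0,"ay":0,"az":0,"hand":-1}
    - {"tx":0.2,"ty":0.5,"tz":10,"ax":0,"ay":0,"az":0,"hand":-1}
    - {"tx":0.2,"ty":0.5,"tz":14,"ax":0,"ay":0,"az":0,"hand":-1}

```text
time_s: 15.87
eef_pos: [0.5059, 0.1836, 0.1084]
tcp_rot: [0.669, 0.23, 0.669, -0.23]
wrist_force: [2.1, 2.9, -3.9]
grip_width: 0.0195
```

>>> move_arm:
  commands:
    - {"tx":0,"ty":0,"tz":5,"ax":0,"ay":0,"az":0,"hand":-1}
    - {"tx":0,"ty":0,"tz":11,"ax":0,"ay":0,"az":0,"hand":-1}
    - {"tx":0,"ty":0,"tz":18,"ax":0,"ay":0,"az":0,"hand":-1}
    - {"tx":0,"ty":0,"tz":30,"ax":0,"ay":0,"az":0,"hand":-1}
    - {"tx":0,"ty":0,"tz":45,"ax":0,"ay":0,"az":0,"hand":-1}
    - {"tx":0,"ty":0,"tz":60,"ax":0,"ay":0,"az":0,"hand":-1}
    - {"tx":0,"ty":0,"tz":66,"ax":0,"ay":0,"az":0,"hand":-1}
    - {"tx":0,"ty":0,"tz":66,"ax":0,"ay":0,"az":0,"hand":-1}

```text
time_s: 16.53
eef_pos: [0.5066, 0.1836, 0.1759]
tcp_rot: [0.67, 0.23, 0.668, -0.229]
wrist_force: [0.5, -0.4, -3.0]
grip_width: 0.0193
```

>>> move_arm:
  commands:
    - {"tx":5,"ty":-25,"tz":0,"ax":0,"ay":0,"az":0,"hand":-1}
    - {"tx":11,"ty":-60,"tz":0,"ax":0,"ay":0,"az":0,"hand":-1}
    - {"tx":17,"ty":-95,"tz":0,"ax":0,"ay":0,"az":0,"hand":-1}
    - {"tx":24,"ty":-130,"tz":0,"ax":0,"ay":0,"az":0,"hand":-1}
    - {"tx":30,"ty":-165,"tz":0,"ax":0,"ay":0,"az":0,"hand":-1}
    - {"tx":36,"ty":-200,"tz":0,"ax":0,"ay":0,"az":0,"hand":-1}
    - {"tx":42,"ty":-235,"tz":0,"ax":0,"ay":0,"az":0,"hand":-1}
    - {"tx":48,"ty":-265,"tz":0,"ax":0,"ay":0,"az":0,"hand":-1}

```text
time_s: 17.2
eef_pos: [0.553, -0.0837, 0.173]
tcp_rot: [0.668, 0.23, 0.669, -0.23]
wrist_force: [0.5, 0.4, -2.8]
grip_width: 0.0195
```

>>> move_arm:
  commands:
    - {"tx":5,"ty":-30,"tz":0,"ax":0,"ay":0,"az":0,"hand":-1}
    - {"tx":11,"ty":-60,"tz":0,"ax":0,"ay":0,"az":0,"hand":-1}
    - {"tx":13,"ty":-70,"tz":0,"ax":0,"ay":0,"az":0,"hand":-1}
    - {"tx":13,"ty":-70,"tz":-30,"ax":0,"ay":0,"az":0,"hand":-1}
    - {"tx":13,"ty":-70,"tz":-60,"ax":0,"ay":0,"az":0,"hand":-1}
    - {"tx":13,"ty":-70,"tz":-80,"ax":0,"ay":0,"az":0,"hand":-1}
    - {"tx":13,"ty":-70,"tz":-88,"ax":0,"ay":0,"az":0,"hand":-1}
    - {"tx":13,"ty":-70,"tz":-88,"ax":0,"ay":0,"az":0,"hand":-1}

```text
time_s: 17.87
eef_pos: [0.5654, -0.1507, 0.084]
tcp_rot: [0.667, 0.23, 0.67, -0.23]
wrist_force: [0.6, -0.0, -2.7]
grip_width: 0.0192
```

>>> move_arm:
  commands:
    - {"tx":0,"ty":0,"tz":0,"ax":0,"ay":0,"az":0,"hand":-1}
    - {"tx":0,"ty":0,"tz":0,"ax":0,"ay":0,"az":0,"hand":-1}

```text
time_s: 18.03
eef_pos: [0.5678, -0.1514, 0.0871]
tcp_rot: [0.67, 0.23, 0.668, -0.23]
wrist_force: [-0.1, 0.1, -3.0]
grip_width: 0.0193
```

>>> move_arm:
  commands:
    - {"tx":0,"ty":0,"tz":-2,"ax":0,"ay":0,"az":0,"hand":-1}
    - {"tx":0,"ty":0,"tz":-4,"ax":0,"ay":0,"az":0,"hand":-1}
    - {"tx":0,"ty":0,"tz":-5,"ax":0,"ay":0,"az":0,"hand":-1}
    - {"tx":0,"ty":0,"tz":-5,"ax":0,"ay":0,"az":0,"hand":-1}

```text
time_s: 18.37
eef_pos: [0.5672, -0.1514, 0.0816]
tcp_rot: [0.669, 0.23, 0.668, -0.23]
wrist_force: [-0.5, -0.5, -0.5]
grip_width: 0.0192
```

>>> move_arm:
  commands:
    - {"tx":0,"ty":0,"tz":-0.5,"ax":0,"ay":0,"az":0,"hand":-1}
    - {"tx":0,"ty":0,"tz":-0.8,"ax":0,"ay":0,"az":0,"hand":-1}
    - {"tx":0,"ty":0,"tz":-0.8,"ax":0,"ay":0,"az":0,"hand":-1}

```text
time_s: 18.62
eef_pos: [0.5672, -0.1514, 0.0816]
tcp_rot: [0.669, 0.23, 0.668, -0.23]
wrist_force: [-2.8, 1.0, 5.2]
grip_width: 0.019
```

Standing on the tray floor. I'll release and retreat.

>>> move_arm:
  commands:
    - {"tx":0,"ty":0,"tz":0.3,"ax":0,"ay":0,"az":0,"hand":-0.4}
    - {"tx":0,"ty":0,"tz":0.3,"ax":0,"ay":0,"az":0,"hand":-0.2}
    - {"tx":0,"ty":0,"tz":0.3,"ax":0,"ay":0,"az":0,"hand":0.1}
    - {"tx":0,"ty":0,"tz":0.3,"ax":0,"ay":0,"az":0,"hand":0.4}
    - {"tx":0,"ty":0,"tz":0.3,"ax":0,"ay":0,"az":0,"hand":0.4}
    - {"tx":0,"ty":0,"tz":0.3,"ax":0,"ay":0,"az":0,"hand":0.4}
    - {"tx":0,"ty":0,"tz":0.3,"ax":0,"ay":0,"az":0,"hand":0.4}

```text
time_s: 19.2
eef_pos: [0.5669, -0.1514, 0.0804]
tcp_rot: [0.669, 0.23, 0.669, -0.23]
wrist_force: [-0.2, 0.2, -0.3]
grip_width: 0.0597
```

>>> move_arm:
  commands:
    - {"tx":0,"ty":0,"tz":15,"ax":0,"ay":0,"az":0,"hand":0.4}
    - {"tx":0,"ty":0,"tz":40,"ax":0,"ay":0,"az":0,"hand":0.4}
    - {"tx":0,"ty":0,"tz":75,"ax":0,"ay":0,"az":0,"hand":0.4}
    - {"tx":0,"ty":0,"tz":110,"ax":0,"ay":0,"az":0,"hand":0.4}
    - {"tx":0,"ty":0,"tz":140,"ax":0,"ay":0,"az":0,"hand":0.4}
    - {"tx":0,"ty":0,"tz":140,"ax":0,"ay":0,"az":0,"hand":0.4}
    - {"tx":0,"ty":0,"tz":140,"ax":0,"ay":0,"az":0,"hand":0.4}

```text
time_s: 19.78
eef_pos: [0.5678, -0.1516, 0.2226]
tcp_rot: [0.67, 0.23, 0.667, -0.23]
wrist_force: [-0.7, 0.4, -0.9]
grip_width: 0.0593
```

```bash
python3 -c "
from h import *
r=readout.sense();print(r['time_s'],r['eef_pos'],r['wrist_force'],r['grip_width'])
s=snap('scene','scene7')
for z in(.004,.130,.121):print(proj(s,[.567,-.152,z]))
b=cv2.imread('pics/scene7.png');a=cv2.imread('pics/scene0.png')
f=lambda i:cv2.resize(i[180:255,245:310],None,fx=6,fy=6,interpolation=cv2.INTER_CUBIC)
cv2.imwrite('pics/c8.png',np.hstack([f(a),f(b)]))"
```

```text
19.7833 [ 0.56779777 -0.15163376  0.22255911] [-0.68779123  0.43669502 -0.88758371] 0.059298252754452024
[277.9233518  230.19906801]
[275.41372812 192.26903362]
[275.60153513 195.10751742]
```

View pics/c8.png

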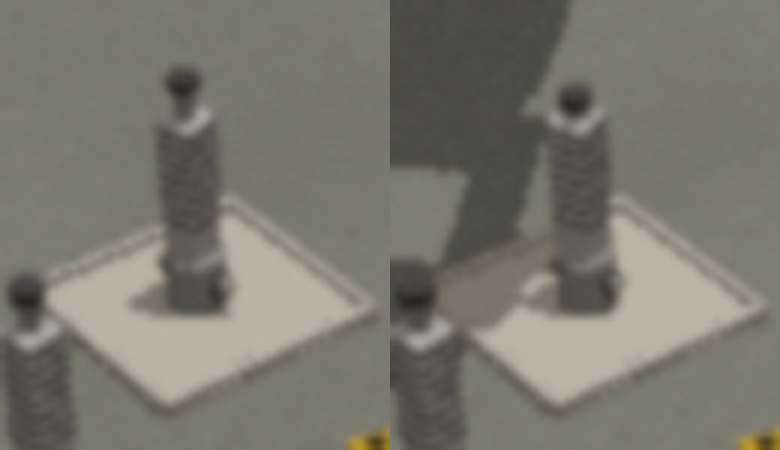

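The gauge stands upright and free at the tray centre. Its button is down (crop (574,98) against (182,80) before), and the plungers stick out less than at the start. I'll hand in.

```bash
python3 -c "
from h import *
print(ctrl.sign_off())"
```

```text
the job is handed in; nothing more can be done
None
```

I checked the bore with the gauge and handed the job in at about 20 s of the 64 s allowed. No verdict was reported.

- **Bore:** I lowered the gauge to the floor. At contact the force climbed while the height held at 0.0842 m, against 0.084 m expected.
- **Lock:** I released the gauge and pressed the button with the shut fingers until it bit. That took about 8.8 mm of travel and 8.0 N, below the 12 N where the plungers start to draw in.
- **Return:** I gripped it again, lifted it out with side forces under about 4 N, stood it in its tray near the centre and released it.

The last picture shows the gauge upright in the tray, clear of the arm. The button is down and the plungers stick out less than at the start. I planned the moves clear of the rack, bottle and jar and met no unexpected forces, but I did not re-measure their positions.

- **Reading not measured:** I judged the locked size only from the bite force, the button travel and the picture. The image is too coarse to measure the span over the tips.
- **Push through the taper:** it did not show the expected 6 N or so. Forces stayed within a few newtons, but I read them only at the end of each move.

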